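Unlock and set the rain-gauge drain selector

TASK

The lever of the drain selector is locked down by a keeper plate: slide the plate along to the wide ends of its keyholes, lift it off its two studs and lay it flat, handle up, lengthwise in the empty shallow metal tray, and let go of it. Then lift the lever clear out of its parking notch, swing it round over the teeth and lower it fully down into the notch that points at the glass cylinder with the funnel. Leave everything else standing where it is.

Things in the scene. Friction and masses are not known exactly. Their poses are not given: they have to be found in the camera images.
- keeper_handle (a point): Middle of the keeper plate's handle: an upright block 14 mm thick (x), 46 mm long (y), 36 mm tall, 18 mm below its top, 18 mm above the plate's top face, 23 mm above the plate's underside. Same axes as the plate, z up. The plate reaches 74 mm to -y and 76 mm to +y of this point and 22 mm either side in x. To lift it off: pull 22 mm along its own +y, then straight up 15 mm or more.
- keeper: Loose steel keeper plate (0.2-0.42 kg), 150 mm (y) x 44 (x) x 5, origin in its underside. Lies level on two stud blocks across the lever bar, 4 mm above it, and so locks it down. Each of its two keyholes is a slot 11 mm wide along y with a 22 mm square wide end on the -y side; the stud shanks start at the +y slot ends, and 22 mm of travel along plate +y centres the heads in the wide ends.
- stud (a point): Top of the stud on the selector's +y side; the other is 90 mm away along the selector's -y. Each stands on a fixed block 30 x 14 x 22 mm high: shank 7 mm, head 14 mm across, head underside 2.5 mm and top 8 mm above the plate's top face, 35 mm above the deck. They stand 45 mm along the selector's x and 45 mm to either side of the pivot; the lever swings over them only when lifted.
- tray_in (a point): Shallow empty metal tray, fixed: centre of its inner floor, 4 mm above the shelf. Inside 178 mm long (its x) and 106 mm wide (its y); walls 4 mm thick, tops 22 mm above the shelf. It is on the left or the right; a grey closed case of about its size is on the other side. The plate fits with its length (plate y) along the tray's x, either way round.
- lever_pivot (a point): Fixed drain selector: point on its upright pivot axis at deck height (45 mm above the shelf). x points along the parking notch, away from the robot; z up. An arc of upright teeth 120 to 136 mm from the pivot, tops 36 mm above the deck, has five notches 18 mm wide: parking at 0 degrees from x, others at 24, -24, 67 and -67 degrees (+ towards its y). A vessel stands 280 mm from the pivot before each of these four.
- lever_knob (a point): Lever knob: upright black cylinder 26 mm in diameter, 60 mm tall; the point on its axis half-way up, 165 mm from the pivot axis, 93 mm above the shelf with the lever down. x points outwards along the lever. The lever is a level steel bar 10 mm wide, 12 mm tall; the whole lever (0.26 to 0.5 kg) slides up and down on the pivot post, staying level, turns about it, and falls when let go.
- lever (a joint): Height of the lever above its lowest place, m: 0 is fully down in a notch, 0.05 the top stop. The bar clears teeth and studs from 0.031 on.
- lever_turn (a joint): Angle of the lever about the pivot, rad, 0 in the parking notch, positive anticlockwise seen from above (towards the y of lever_pivot). It turns with light friction. Each notch leaves about 0.03 rad of play either way.
- cylinder_center (a point): Squat glass measuring cylinder with a wide brass funnel in its mouth: the point on its axis 84 mm above its foot. Foot 88 mm, glass 68 mm, funnel 100 mm in diameter, 168 mm tall. The lever is to point at it. Loose: do not move it.
- dish: White ceramic evaporating dish, 100 mm across, 40 mm tall, loose; origin at the centre of its underside. To be left alone.
- bottle: Brown hard-plastic bottle with a rubber cap, 68 mm across, 140 mm tall, loose; origin at the centre of its underside. To be left alone.
- jar: Glass jar with a steel lid, 76 mm across, 100 mm tall, loose; origin at the centre of its underside. To be left alone.
- case: Closed grey instrument case 170 x 110 x 50 mm, loose; origin at the centre of its underside. To be left alone.
- gauge: Round brass gauge with a chrome rim, 116 mm across, 54 mm tall, lying face up; origin at the centre of its underside. To be left alone.
- mug: Green mug, 80 mm across, 95 mm tall, handle to its +y; origin at the centre of its underside. To be left alone.
- weight: Brass calibration weight, a round block with a neck and a knob, 48 mm across, 60 mm tall, loose; stands ahead of the parking notch between the vessels; origin at the centre of its underside. To be left alone.
There are look-alikes about, which are no part of the job. There is more than one size of the part that bears tray_in; the job needs the larger. Several things have the shape of the keeper; the one meant has the colours described above.

How it is judged:
On the way, in this order (a step that is already met when the one before it is completed fails the run):
1. the keeper plate lies flat in the tray, handle up, let go (x of keeper_handle in the frame of tray_in between -0.03 and 0.03 m and y of keeper_handle in the frame of tray_in between -0.045 and 0.045 m and z of keeper_handle in the frame of tray_in between 0.016 and 0.029 m and angle between keeper_handle's own z axis and vertical below 0.12 rad and contact force between the fingers and keeper below 0.3 N), for 0.2 s.
2. the lever is lifted clear of the teeth (value of joint lever above 0.03 m), for 0.1 s.
At the end, for the whole second after the job is handed in: Plate at rest in the tray, flat within 0.12 rad, handle up, handle centre within 30 mm (length) and 45 mm (width) of the tray centre. Lever under 4 mm high, in the notch facing the funnel cylinder: knob within 131 mm of its axis (about 115 when it points there) (x of keeper_handle in the frame of tray_in between -0.03 and 0.03 m and y of keeper_handle in the frame of tray_in between -0.045 and 0.045 m and z of keeper_handle in the frame of tray_in between 0.016 and 0.029 m and angle between keeper_handle's own z axis and vertical below 0.12 rad and value of joint lever below 0.004 m and horizontal distance between lever_knob and cylinder_center below 0.131 m and linear speed of keeper below 0.02 m/s); the robot touches nothing.
It fails at once if the glass cylinder with the funnel is pushed or tipped (moved more than 15 mm) (distance of cylinder_center from where it was at the start of the episode above 0.015 m).
It fails at once if a neighbouring thing (dish, bottle, jar, case, gauge, mug or weight) is moved more than 20 mm (distance of any of dish, bottle, jar, case, gauge, mug, weight from where it was at the start of the episode above 0.02 m).
It also fails if it takes over 64 s, if anything falls off the work surface, if the arm or the gripper's body presses on something with over 40 N, if the wrist force passes 120 N, or if a joint passes its speed limit or range.

ROBOT

A 6-joint arm with a two-finger parallel gripper is mounted at the origin on the work surface. World frame = base frame: x ahead of the robot, y to its left, z up, the work surface at z = 0. Lengths are in m, angles in rad, forces in N, time in s.
With the tool pointing down it reaches from about 0.3 to 0.775 m from the base axis. Payload 14.6 kg.
Tool frame: the origin (TCP) lies at the very end of the fingers, on their centre line; the grasp point (between the pads) lies 19 mm behind it (ctrl.hold_point_z is the z of the grasp point in the tool frame, in m); z points along the fingers, y is the direction in which the jaws open and shut (so a half turn about z gives the same grasp; the last joint's range is limited). The gripper opens to 94 mm and grips with 3 to 60 N. Pads are 16 mm wide; open, the fingers measure 119 mm over their backs; the gripper's body (75 mm by 177 mm) begins 78 mm behind the grasp point.
Start: joints at [-1.23, 0.3, 1.521, -0, 1.321, -0.067], TCP at [0.218, -0.505, 0.205] pointing down, gripper open.
Joint ranges: [-3.03, 3.03], [-0.79, 2.21], [0.23, 2.52], [-1.04, 4.18], [0, 3.07], [-2.55, 2.55]. Speed limits (rad/s): [2.22, 2.22, 2.57, 3.14, 3.14, 3.14].

INTERFACE

Orientations are given as [roll, pitch, yaw] about the fixed x, y, z axes, in that order (R = Rz(yaw) Ry(pitch) Rx(roll)).
In Python, from station import ctrl, cams, hand_in gives the robot as it stands.
- The arm moves only by the tool servo_tool, never from a script. Its argument "rows" is a list of rows, each a list of 7 numbers: the shift along the world's x, y, z in m, then the turn, a rotation vector about the world's x, y, z in rad, then the gripper command: -1 is shut, 1 is fully open, values between are in proportion. A call has exactly 8 rows; each row is the pose to reach, as a shift and turn from the pose measured when the call began; what a row does not reach only later rows make up. A row lasts 1/12 s, in which the tool goes at most 41.7 mm and 7.16 degrees, less where a joint would pass 70% of its speed; a pose out of reach is approached as far as the arm can. A call with a gripper value outside its range is refused whole. The fingers move at their own pace and stop on an object; "newtons" is the grip in N (left out, the last holds). Time passes only in rows, so rows that repeat a pose let the fingers close, or fill a call up. It gives the time, the measured TCP pose, the force and the opening at its end, in the units of the state.
- ctrl.get_obs(): the state, without advancing time (a new reading comes with each control period).
- cams.camera(name): name is "side" or "top"; returns a dict with "image" (400x640x3 uint8, red, green, blue), "depth" (400x640 float32, m along the optical axis (not along the pixel's ray), 0 where there is no reading), "fx", "fy", "cx", "cy" (pixels), "rvec" (rotation vector, rad) and "tvec" (3), from world to camera coordinates, as OpenCV has them. Camera axes: x right, y down, z forward; pixel columns grow to the right and rows downward; lengths in m; the calibration is good to about 2 mm. A picture is of the moment at which its call begins.
- hand_in(): hands the job in, once; it reports no verdict.
Trained networks look in a picture, given as the dict that the camera call returned (one of the last four; its "shot" number tells which), for a name from the list of things; names that differ only in an ending like _2 or _b are one class to them, and where a whole thing is asked for, a point or a joint stands for the part that bears it (a point fixed in the world has none). Each returns a list of dicts, best first, with "p" (0 to 1); they miss things now and then, are a little off and sometimes report something else, mostly with a low value. They report only what shows in the picture. A call takes as long as a camera call. They do not tell look-alikes from the thing itself.
- cams.spot_in(picture, name): "box" ([left, top, right, bottom] as shares, 0 to 1, of the picture: columns of its width, rows of its height, round what is visible of it).
- cams.place_of(picture, name): "at" ([column, row] as shares, 0 to 1, of the picture: columns of its width, rows of its height: a listed point, or the origin of a listed thing).
The state is a dict: "time_s": time; "qpos": joint angles; "joint_vel": joint speeds; "tau": joint torques, N m; "ee_pos": TCP position; "eef_rot": TCP orientation; "force": force on the tool from outside, world axes, zero at the start; "moment": the same for the moment, N m; "grip_width": finger opening in m.
Only numpy, scipy, OpenCV 4.12 (cv2) and the standard library are available. Lean on these libraries where they do the work, as an engineer would, in place of code of your own. Each camera call takes 0.05 s, during which the arm holds its last target.

## Working session

There is one attempt and no reset: what is moved stays moved. The work goes in short steps, Python scripts to look and compute and a tool call to move; the robot and the scene stay as the last step left them, time stands still between calls to the robot, and variables do not carry over. Pictures are saved under pics/ and viewed, and the job is handed in when it is done.

Besides the shell and the picture viewer there is one more tool, called after "Request:" as name(argument=value, ...), one argument or row to a line, values as JSON. servo_tool: Moves the arm, as the interface text tells. Its arguments: {"type":"object","properties":{"rows":{"type":"array"},"newtons":{"type":"number"}},"required":["rows"]}

```bash
ls; mkdir -p pics
cat > h.py <<'E'
import numpy as np, cv2
from station import ctrl, cams
def snap(n,f):
    p=cams.camera(n); cv2.imwrite('pics/'+f,p['image'][:,:,::-1]); return p
def RT(p):
    R,_=cv2.Rodrigues(np.array(p['rvec'],float)); return R,np.array(p['tvec'],float).ravel()
def at_depth(p,u,v,d=None):
    if d is None:
        d=p['depth'][int(round(v)),int(round(u))]
    R,t=RT(p); c=np.array([(u-p['cx'])/p['fx']*d,(v-p['cy'])/p['fy']*d,d]); return R.T@(c-t)
def at_z(p,u,v,z):
    R,t=RT(p); o=-R.T@t; r=R.T@np.array([(u-p['cx'])/p['fx'],(v-p['cy'])/p['fy'],1]); return o+r*(z-o[2])/r[2]
def proj(p,X):
    R,t=RT(p); c=R@np.array(X)+t; return np.array([c[0]/c[2]*p['fx']+p['cx'],c[1]/c[2]*p['fy']+p['cy']])
def tri(pa,a,pb,b):
    A=[];
    rows=[];y=[]
    for p,q in((pa,a),(pb,b)):
        R,t=RT(p); o=-R.T@t; r=R.T@np.array([(q[0]-p['cx'])/p['fx'],(q[1]-p['cy'])/p['fy'],1]); r/=np.linalg.norm(r)
        P=np.eye(3)-np.outer(r,r); rows.append(P); y.append(P@o)
    return np.linalg.lstsq(np.vstack(rows),np.hstack(y),rcond=None)[0]
E
python3 - <<'E'
from h import *
np.set_printoptions(precision=4,suppress=True)
o=ctrl.get_obs(); print(o, ctrl.hold_point_z)
t=snap('top','t0.png'); s=snap('side','s0.png')
for n in ['keeper_handle','keeper','stud','tray_in','lever_pivot','lever_knob','cylinder_center','dish','bottle','jar','case','gauge','mug','weight']:
    for nm,p in(('top',t),('side',s)):
        print(n,nm,[(round(d['p'],2),np.round(np.array(d['at'])*[640,400],1).tolist(),np.round(at_depth(p,*np.clip(np.array(d['at'])*[640,400],0,[639,399])),3).tolist()) for d in cams.place_of(p,n)[:5]])
E
```

```text
pics
{'time_s': 0.0, 'qpos': array([-1.2296,  0.3004,  1.5216,  0.    ,  1.3207, -0.0666]), 'joint_vel': array([ 0.0003,  0.0002, -0.0004,  0.0005, -0.0008, -0.0004]), 'tau': array([ -0.001 , -53.1814, -35.274 ,   0.0708,   0.0244,  -0.0001]), 'ee_pos': array([ 0.218 , -0.5046,  0.2049]), 'eef_rot': array([-3.1405, -0.0001,  0.4078]), 'force': array([-0.3603,  0.0392, -0.5122]), 'moment': array([0.0368, 0.034 , 0.0522]), 'grip_width': 0.0939873158303256} -0.0188
keeper_handle top [(0.95, [332.6, 216.2], [0.534, -0.05, 0.103]), (0.6, [356.8, 275.8], [0.322, -0.12, 0.037])]
keeper_handle side [(0.89, [344.2, 191.4], [0.537, -0.03, 0.104]), (0.76, [417.8, 214.4], [0.326, -0.103, 0.035])]
keeper top [(0.94, [328.3, 214.3], [0.541, -0.035, 0.108]), (0.53, [359.5, 273.3], [0.33, -0.13, 0.041]), (0.3, [335.2, 164.5], [0.747, -0.079, 0.039])]
keeper side [(0.64, [414.4, 214.9], [0.338, -0.127, 0.009]), (0.6, [341.6, 201.4], [0.541, -0.024, 0.069]), (0.54, [353.6, 211.1], [0.495, -0.004, 0.064])]
stud top [(0.69, [312.7, 215.4], [0.55, 0.021, 0.07]), (0.64, [262.5, 196.3], [0.628, 0.195, 0.10
[... 1258 characters left out ...]
8])]
case side [(0.71, [423.4, 184.0], [0.345, -0.255, 0.037]), (0.48, [310.8, 179.7], [0.651, -0.043, 0.1])]
gauge top [(0.63, [441.4, 191.1], [0.607, -0.466, 0.048])]
gauge side [(0.8, [365.8, 141.0], [0.608, -0.432, 0.031]), (0.58, [351.5, 211.9], [0.502, -0.006, 0.057]), (0.45, [263.4, 211.6], [0.753, 0.075, 0.027]), (0.33, [358.7, 168.1], [0.568, -0.246, 0.037])]
mug top [(0.97, [193.8, 205.5], [0.638, 0.47, 0.009])]
mug side [(0.28, [421.7, 185.8], [0.349, -0.251, 0.031])]
weight top [(0.75, [331.0, 183.4], [0.648, -0.054, 0.129]), (0.49, [331.4, 164.2], [0.751, -0.065, 0.036]), (0.16, [326.0, 229.9], [0.492, -0.023, 0.071])]
weight side [(0.71, [280.6, 192.2], [0.765, -0.048, 0.007])]
```

Run:
```python
import cv2
a=cv2.imread('pics/t0.png'); c=a[140:330,160:460]; cv2.imwrite('pics/t0c.png',cv2.resize(c,(800,507),interpolation=cv2.INTER_CUBIC))
a=cv2.imread('pics/s0.png'); c=a[100:350,200:500]; cv2.imwrite('pics/s0c.png',cv2.resize(c,(720,600),interpolation=cv2.INTER_CUBIC))
```

```text
(no output)
```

View pics/t0c.png

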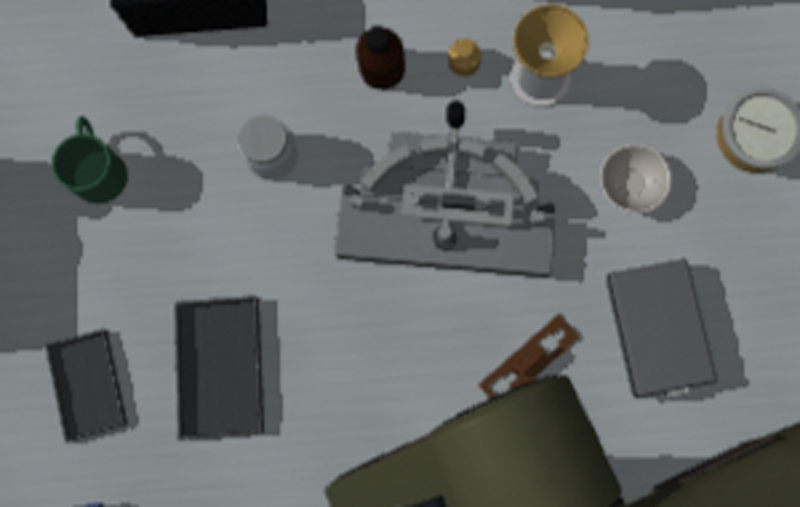

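View pics/s0c.png

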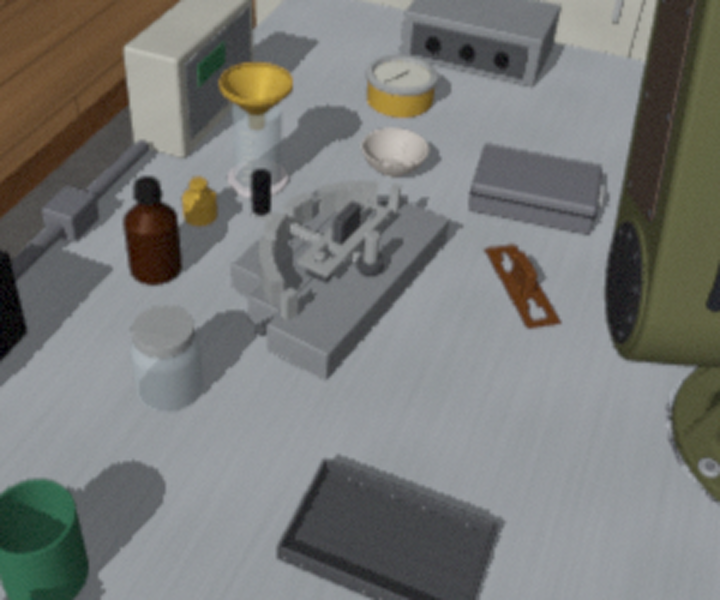

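View pics/t0.png

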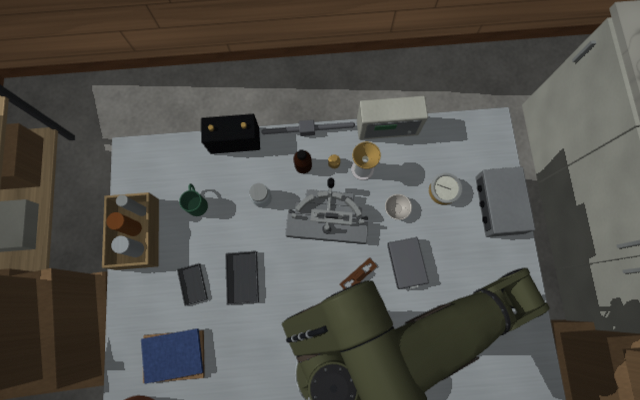

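Run:
```python
import cv2,numpy as np
a=cv2.imread('pics/t0.png'); c=a[190:250,280:380]; c=cv2.resize(c,(800,480),interpolation=cv2.INTER_CUBIC); cv2.imwrite('pics/t0d.png',np.clip(c*1.5,0,255).astype('uint8'))
a=cv2.imread('pics/s0.png'); c=a[165:240,290:390]; c=cv2.resize(c,(800,600),interpolation=cv2.INTER_CUBIC);cv2.imwrite('pics/s0d.png',np.clip(c*1.5,0,255).astype('uint8'))
from h import *
for n in('top','side'):
    p=cams.camera(n); R,t=RT(p); print(n,p['fx'],p['cx'],p['cy'],-R.T@t)
```

```text
top 431.73487371663145 321.7205021604086 203.90907488534592 [0.22740548 0.0066061  1.61034417]
side 392.7490615387871 325.6278819944278 195.76562293465412 [0.23337021 0.80580085 0.82496348]
```

View pics/t0d.png

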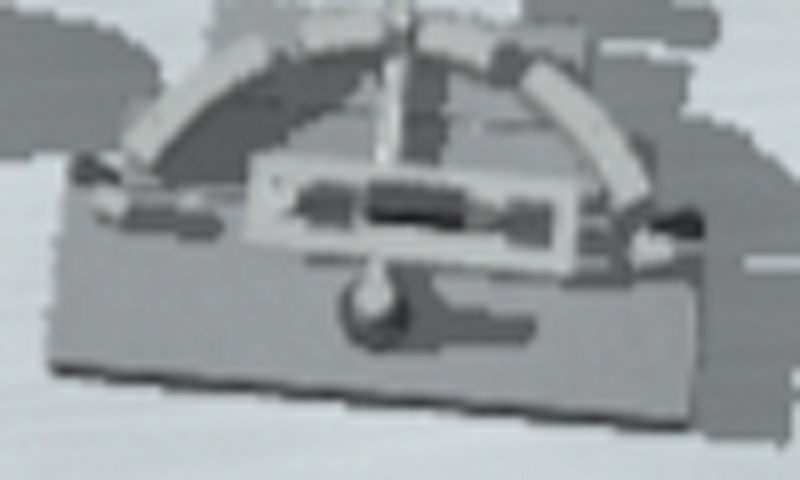

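View pics/s0d.png

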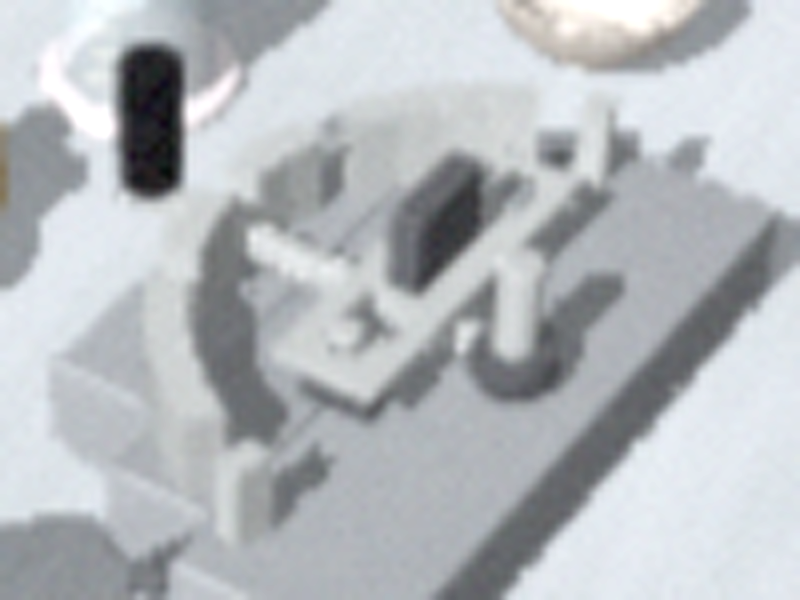

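```bash
cat > m.py <<'E'
from h import *
np.set_printoptions(precision=4,suppress=True)
t=cams.camera('top'); s=cams.camera('side')
def pts(p,box):
    u,v=np.meshgrid(np.arange(box[0],box[2]),np.arange(box[1],box[3])); u=u.ravel();v=v.ravel()
    d=p['depth'][v,u]; R,T=RT(p)
    c=np.c_[(u-p['cx'])/p['fx']*d,(v-p['cy'])/p['fy']*d,d]; X=(c-T)@R
    return X[d>0],u[d>0],v[d>0],p['image'][v,u][d>0]
E
python3 - <<'E'
from m import *
zs={'keeper_handle':.09,'stud':.08,'lever_pivot':.045,'lever_knob':.093,'tray_in':.004,'cylinder_center':.084,'dish':0,'jar':0,'bottle':0,'weight':0,'case':0,'gauge':0,'mug':0}
for n,z in zs.items():
    for nm,p in(('top',t),('side',s)):
        print(n,nm,[(round(d['p'],2),at_z(p,*(np.array(d['at'])*[640,400]),z)[:2].round(4).tolist()) for d in cams.place_of(p,n)[:3]])
# deck yaw / handle
for nm,p,b in(('top',t,(280,190,380,250)),('side',s,(290,160,400,250))):
    X,u,v,im=pts(p,b)
    for lo,hi,what in((.1,.118,'handletop'),(.066,.078,'plate')):
        m=(X[:,2]>lo)&(X[:,2]<hi)&(X[:,0]<.6)
        if what=='handletop':
            Y=X[m]; r=cv2.minAreaRect(Y[:,:2].astype('f4')); print(nm,what,m.sum(),Y.mean(0),np.ptp(Y[:,:2],axis=0),r)
        else:
            # handled coarse
            Y=X[m];Y=Y[np.abs(Y[:,0]-.54)<.05]; print(nm,what,len(Y)); 
    m=(np.abs(X[:,2]-.045)<.01)
    Y=X[m]; r=cv2.minAreaRect(Y[:,:2].astype('f4')); print(nm,'deck',r)
# tray
for nm,p,b in(('top',t,(215,240,275,315)),('side',s,(305,285,420,360))):
    X,u,v,im=pts(p,b)
    m=(X[:,2]>.015)&(X[:,2]<.03); r=cv2.minAreaRect(X[m][:,:2].astype('f4')); print(nm,'tray rim',m.sum(),r,np.median(X[m],0))
    m=(im.mean(1)<70); r=cv2.minAreaRect(X[m][:,:2].astype('f4')); print(nm,'dark',m.sum(),r)
E
```

```text
keeper_handle top [(0.87, [0.541, -0.0528]), (0.73, [0.3188, -0.1278])]
keeper_handle side [(0.73, [0.5421, -0.0455]), (0.73, [0.3122, -0.0339])]
stud top [(0.79, [0.5434, 0.019])]
stud side [(0.88, [0.5532, 0.0159]), (0.17, [0.5363, -0.0103])]
lever_pivot top [(0.7, [0.491, -0.0122])]
lever_pivot side [(0.66, [0.5004, -0.0182]), (0.35, [0.6039, -0.3861])]
lever_knob top [(0.74, [0.6525, -0.0582]), (0.68, [0.5931, -0.4581])]
lever_knob side [(0.81, [0.6638, -0.0424]), (0.58, [0.3308, -0.1928])]
tray_in top [(0.71, [0.3484, 0.4895]), (0.56, [0.3532, 0.2968])]
tray_in side [(0.61, [0.3467, 0.303]), (0.46, [0.3508, -0.301]), (0.17, [0.5114, -0.0552])]
cylinder_center top [(0.7, [0.7385, -0.1936])]
cylinder_center side [(0.7, [0.7286, -0.1962]), (0.56, [0.4979, 0.0216]), (0.56, [0.5984, 0.4975])]
dish top [(0.67, [0.5624, -0.3045]), (0.65, [0.3434, -0.3067])]
dish side [(0.63, [0.5836, -0.2885])]
jar top [(0.84, [0.6516, 0.1967])]
jar side [(0.73, [0.6531, 0.2211])]
bottle top [(0.86, [0.7648, 0.0302]), (0.48, [0.6147, -0.4817])]
bottle side [(0.59, [0.7739, 0.0476]), (0.22, [0.7169, -0.
[... 795 characters left out ...]
2427871227264), 48.51997756958008)
side plate 501
side deck ((0.6097902059555054, -0.11008240282535553), (0.44069206714630127, 0.31738734245300293), 80.07490539550781)
top tray rim 212 ((0.3547016382217407, 0.29855889081954956), (0.115391306579113, 0.18646138906478882), 89.86759185791016) [0.3533 0.3026 0.0214]
top dark 1619 ((0.35238975286483765, 0.296692430973053), (0.11510232090950012, 0.1838800609111786), 89.68721008300781)
side tray rim 605 ((0.3551282584667206, 0.30091047286987305), (0.11819741874933243, 0.18591845035552979), 89.84828186035156) [0.3516 0.3117 0.02  ]
side dark 1893 ((0.3532412350177765, 0.30153778195381165), (0.1119145005941391, 0.18279236555099487), 89.84437561035156)
```

Run:
```python
from m import *
print(ctrl.get_obs()['time_s'])
f=lambda a,b:((a+.5)/8-.5+280,(b+.5)/8-.5+190)
C=np.array([at_z(t,*f(a,b),.072)[:2] for a,b in((250,156),(245,242),(577,275),(577,182))]); print(C,C.mean(0))
print('edges',np.degrees(np.arctan2(*(C[0]-C[3])[[0,1]])),np.degrees(np.arctan2(*(C[1]-C[2])[[0,1]])),np.linalg.norm(C[0]-C[3]),np.linalg.norm(C[1]-C[2]))
D=[at_z(t,*f(a,b),.045)[:2] for a,b in((50,368),(690,415))]; d=D[0]-D[1]; print('deck front',D,np.degrees(np.arctan2(d[0],d[1])),np.linalg.norm(d))
g=lambda a,b:((a+.5)/8-.5+290,(b+.5)/8-.5+165)
C=np.array([at_z(s,*g(a,b),.072)[:2] for a,b in((278,352),(362,403),(605,190),(545,165))]); print('side',C)
print('stud side',at_z(s,*g(348,332),.080))
H=np.array([at_z(s,*g(a,b),.108)[:2] for a,b in((392,190),(415,205),(482,165),(455,150))]);print('handle top side',H,H.mean(0))
H=np.array([at_z(t,*f(a,b),.108)[:2] for a,b in((368,178),(368,205),(467,220),(467,190))]);print('handle top top',H,H.mean(0))
# post top axis
print('knob top', at_z(t,*f(400,-50),.123), at_z(s,*g(150,50),.123), 'knob base',at_z(s,*g(150,190),.063))
```

```text
3.1
[[ 0.5734  0.0259]
 [ 0.5338  0.0312]
 [ 0.5063 -0.1174]
 [ 0.5492 -0.1216]] [ 0.5407 -0.0455]
edges 9.33705210455516 10.4522641798597 0.149500610203753 0.1511283829415321
deck front [array([0.4878, 0.125 ]), array([ 0.4424, -0.1647])] 8.899666926353916 0.2932334669722323
side [[ 0.5728  0.0303]
 [ 0.5347  0.0423]
 [ 0.4978 -0.1087]
 [ 0.5241 -0.1133]]
stud side [0.5509 0.018  0.08  ]
handle top side [[ 0.5556 -0.0314]
 [ 0.5447 -0.027 ]
 [ 0.5313 -0.0593]
 [ 0.5437 -0.0634]] [ 0.5438 -0.0453]
handle top top [[ 0.5511 -0.0261]
 [ 0.5388 -0.0251]
 [ 0.5285 -0.0683]
 [ 0.542  -0.0695]] [ 0.5401 -0.0472]
knob top [ 0.6507 -0.0487  0.123 ] [ 0.6642 -0.0526  0.123 ] knob base [ 0.6606 -0.0437  0.063 ]
```

Run:
```python
from m import *
for nm,p,b in(('top',t,(315,205,335,240)),('side',s,(335,180,370,225))):
    X,u,v,im=pts(p,b)
    m=np.hypot(X[:,0]-.497,X[:,1]+.017)<.03
    print(nm,m.sum(),np.sort(X[m][:,2])[-8:]); Y=X[m]; Y=Y[Y[:,2]>.085]; print(Y)
for z in(.05,.1,.12,.14): print(z,proj(s,[.499,-.019,z]),proj(t,[.499,-.019,z]))
```

```text
top 216 [0.1033 0.1036 0.1037 0.1057 0.107  0.1077 0.1078 0.1095]
[[ 0.5075 -0.0205  0.107 ]
 [ 0.5067 -0.024   0.1095]
 [ 0.5068 -0.0275  0.1077]
 [ 0.5056 -0.0168  0.0995]
 [ 0.5058 -0.0204  0.0967]
 [ 0.5052 -0.0239  0.0985]
 [ 0.5044 -0.0274  0.1013]
 [ 0.5041 -0.0309  0.1012]
 [ 0.5026 -0.0165  0.0962]
 [ 0.501  -0.02    0.103 ]
 [ 0.4999 -0.0234  0.1078]
 [ 0.501  -0.0271  0.0999]
 [ 0.4997 -0.0305  0.1057]
 [ 0.4984 -0.0162  0.0991]
 [ 0.4974 -0.0197  0.1033]
 [ 0.4977 -0.0233  0.1002]
 [ 0.4968 -0.0267  0.1036]
 [ 0.4965 -0.0302  0.1037]
 [ 0.4941 -0.0194  0.1017]
 [ 0.4936 -0.0229  0.1029]
 [ 0.494  -0.0265  0.0988]
 [ 0.4942 -0.0301  0.0961]
 [ 0.4931 -0.0194  0.087 ]
 [ 0.4917 -0.0228  0.093 ]
 [ 0.4927 -0.0265  0.0856]]
side 323 [0.1015 0.1017 0.1019 0.102  0.1023 0.1024 0.1026 0.1027]
[[ 0.5068 -0.0229  0.1026]
 [ 0.5043 -0.0245  0.1023]
 [ 0.503  -0.03    0.0986]
 [ 0.4992 -0.0273  0.102 ]
 [ 0.497  -0.0301  0.1007]
 [ 0.5078 -0.0177  0.1024]
 [ 0.5062 -0.0219  0.0998]
 [ 0.5032 -0.0218  0.101 ]
 [ 0.5003 -0.0223  0.1017]
 [ 0.4973 -0.0224  0.1027]
 [ 0.4958 -0.0268  0.
[... 322 characters left out ...]
0.0969]
 [ 0.506  -0.0144  0.0943]
 [ 0.5031 -0.0147  0.0952]
 [ 0.4991 -0.0116  0.099 ]
 [ 0.4965 -0.0127  0.0991]
 [ 0.4949 -0.017   0.0964]
 [ 0.4931 -0.021   0.094 ]
 [ 0.5059 -0.0149  0.0902]
 [ 0.5019 -0.0118  0.0941]
 [ 0.4989 -0.0116  0.0953]
 [ 0.497  -0.0153  0.0931]
 [ 0.4943 -0.016   0.0936]
 [ 0.4924 -0.0196  0.0915]
 [ 0.5056 -0.0147  0.0867]
 [ 0.5029 -0.0157  0.0869]
 [ 0.4992 -0.0136  0.0899]
 [ 0.497  -0.0159  0.0889]
 [ 0.4949 -0.0189  0.0873]
 [ 0.4924 -0.0203  0.0872]
 [ 0.4988 -0.0129  0.0868]]
0.05 [353.8816 211.1912] [324.7447 229.1653]
0.1 [354.9755 198.2379] [324.7735 226.7356]
0.12 [355.4306 192.8482] [324.7856 225.7199]
0.14 [355.8963 187.3332] [324.798  224.6778]
```

Request:
servo_tool(
  rows=[
    [0.323,0.459,0,0,0,0.98,-0.15],
    [0.323,0.459,0,0,0,0.98,-0.15],
    [0.323,0.459,0,0,0,0.98,-0.15],
    [0.323,0.459,0,0,0,0.98,-0.15],
    [0.323,0.459,0,0,0,0.98,-0.15],
    [0.323,0.459,0,0,0,0.98,-0.15],
    [0.323,0.459,0,0,0,0.98,-0.15],
    [0.323,0.459,0,0,0,0.98,-0.15],
  ],
  newtons=30,
)

```text
time_s: 3.87
ee_pos: [0.4107, -0.2304, 0.2057]
eef_rot: [3.141, 0.0, 1.394]
force: [0.5, -0.9, 0.2]
grip_width: 0.0439
```

Run:
```python
from m import *
for nm,p,b in(('top',t,(315,200,350,230)),('side',s,(325,175,370,215))):
    X,u,v,im=pts(p,b)
    m=(X[:,2]>.1)&(X[:,2]<.117)&(X[:,0]>.517)&(X[:,0]<.57); Y=X[m]; print(nm,m.sum(),Y.mean(0),Y.min(0),Y.max(0))
    w=np.linalg.svd(Y[:,:2]-Y[:,:2].mean(0))[2][0]; print(w)
    m=(X[:,2]>.105)&(X[:,2]<.135)&(X[:,0]>.62)
for nm,p,b in(('top',t,(322,170,340,195)),('side',s,(295,155,325,200))):
    X,u,v,im=pts(p,b); m=(X[:,2]>.112)&(X[:,2]<.135)&(X[:,0]>.62)&(X[:,0]<.7)&(im.mean(1)<50);Y=X[m]; print('knob',m.sum(),Y.mean(0),Y.min(0),Y.max(0))
```

```text
top 52 [ 0.5417 -0.0446  0.1072] [ 0.5324 -0.0664  0.1015] [ 0.5509 -0.0232  0.1157]
[-0.2216 -0.9751]
side 61 [ 0.5415 -0.0391  0.1057] [ 0.533  -0.0626  0.1001] [ 0.5523 -0.0172  0.1099]
[0.1803 0.9836]
knob 29 [ 0.6601 -0.0533  0.1211] [ 0.6503 -0.0622  0.1121] [ 0.6711 -0.0435  0.128 ]
knob 35 [ 0.6594 -0.0446  0.1192] [ 0.6514 -0.0555  0.112 ] [ 0.6698 -0.0365  0.1237]
```

Request:
servo_tool(
  rows=[
    [0.13,0.184,0,0,0,0,-0.15],
    [0.13,0.184,0,0,0,0,-0.15],
    [0.13,0.184,0,0,0,0,-0.15],
    [0.13,0.184,0,0,0,0,-0.15],
    [0.13,0.184,-0.02,0,0,0,-0.15],
    [0.13,0.184,-0.06,0,0,0,-0.15],
    [0.13,0.184,-0.07,0,0,0,-0.15],
    [0.13,0.184,-0.07,0,0,0,-0.15],
  ],
)

```text
time_s: 4.63
ee_pos: [0.5408, -0.0433, 0.1313]
eef_rot: [-3.135, -0.0, 1.399]
force: [-0.2, 0.5, -1.1]
grip_width: 0.0399
```

Request:
servo_tool(
  rows=[
    [0.001,0,-0.03,0,0,0,-0.15],
    [0.001,0,-0.054,0,0,0,-0.15],
    [0.001,0,-0.054,0,0,0,-0.15],
    [0.001,0,-0.054,0,0,0,-1],
    [0.001,0,-0.054,0,0,0,-1],
    [0.001,0,-0.054,0,0,0,-1],
    [0.001,0,-0.054,0,0,0,-1],
    [0.001,0,-0.054,0,0,0,-1],
  ],
  newtons=30,
)

```text
time_s: 5.3
ee_pos: [0.5424, -0.0435, 0.0787]
eef_rot: [-3.137, -0.0, 1.399]
force: [-2.6, -0.8, 7.0]
grip_width: 0.0134
```

Request:
servo_tool(
  rows=[
    [0.001,0.005,0.001,0,0,0,-1],
    [0.0019,0.011,0.001,0,0,0,-1],
    [0.0028,0.016,0.001,0,0,0,-1],
    [0.0038,0.0217,0.001,0,0,0,-1],
    [0.0038,0.0217,0.001,0,0,0,-1],
    [0.0038,0.0217,0.001,0,0,0,-1],
    [0.0038,0.0217,0.001,0,0,0,-1],
    [0.0038,0.0217,0.001,0,0,0,-1],
  ],
)

```text
time_s: 5.97
ee_pos: [0.5461, -0.022, 0.0796]
eef_rot: [-3.137, -0.0, 1.398]
force: [0.6, -0.9, -3.8]
grip_width: 0.014
```

Request:
servo_tool(
  rows=[
    [0,0,0.002,0,0,0,-1],
    [0,0,0.004,0,0,0,-1],
    [0,0,0.006,0,0,0,-1],
    [0,0,0.008,0,0,0,-1],
    [0,0,0.011,0,0,0,-1],
    [0,0,0.014,0,0,0,-1],
    [0,0,0.017,0,0,0,-1],
    [0,0,0.02,0,0,0,-1],
  ],
)

```text
time_s: 6.63
ee_pos: [0.5461, -0.022, 0.1]
eef_rot: [-3.137, -0.0, 1.398]
force: [0.1, -0.0, -3.6]
grip_width: 0.0136
```

Request:
servo_tool(
  rows=[
    [0,0,0.03,0,0,0,-1],
    [0,0,0.06,0,0,0,-1],
    [-0.02,0.032,0.08,0,0,0.12,-1],
    [-0.04,0.064,0.08,0,0,0.24,-1],
    [-0.06,0.096,0.08,0,0,0.36,-1],
    [-0.08,0.128,0.08,0,0,0.48,-1],
    [-0.1,0.16,0.08,0,0,0.6,-1],
    [-0.12,0.192,0.08,0,0,0.72,-1],
  ],
)

```text
time_s: 7.3
ee_pos: [0.4249, 0.1713, 0.1804]
eef_rot: [-3.138, -0.0, 2.124]
force: [0.5, 0.3, -2.9]
grip_width: 0.014
```

Request:
servo_tool(
  rows=[
    [-0.02,0.032,0,0,0,0.12,-1],
    [-0.038,0.064,0,0,0,0.24,-1],
    [-0.056,0.096,0,0,0,0.36,-1],
    [-0.071,0.127,0,0,0,0.48,-1],
    [-0.071,0.127,0,0,0,0.6,-1],
    [-0.071,0.127,0,0,0,0.72,-1],
    [-0.071,0.127,0,0,0,0.84,-1],
    [-0.071,0.127,0,0,0,0.96,-1],
  ],
)

```text
time_s: 7.97
ee_pos: [0.3537, 0.2985, 0.1807]
eef_rot: [-3.138, 0.0, 3.091]
force: [-0.5, 0.4, -2.9]
grip_width: 0.0138
```

Request:
servo_tool(
  rows=[
    [0,0,-0.03,0,0,0.058,-1],
    [0,0,-0.06,0,0,0.058,-1],
    [0,0,-0.09,0,0,0.058,-1],
    [0,0,-0.11,0,0,0.058,-1],
    [0,0,-0.115,0,0,0.058,-1],
    [0,0,-0.115,0,0,0.058,-1],
    [0,0,-0.115,0,0,0.058,-1],
    [0,0,-0.115,0,0,0.058,-1],
  ],
)

```text
time_s: 8.63
ee_pos: [0.3544, 0.299, 0.0673]
eef_rot: [-3.14, 0.002, -3.135]
force: [-0.0, -0.2, -3.6]
grip_width: 0.0136
```

Run:
```python
from h import *
for n in('top','side'):
    p=snap(n,n+'1.png'); 
a=cv2.imread('pics/side1.png')[150:400,200:500]; cv2.imwrite('pics/s1c.png',cv2.resize(a,(720,600),interpolation=cv2.INTER_CUBIC))
a=cv2.imread('pics/top1.png')[140:330,160:460]; cv2.imwrite('pics/t1c.png',cv2.resize(a,(800,507),interpolation=cv2.INTER_CUBIC))
```

```text
(no output)
```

View pics/s1c.png

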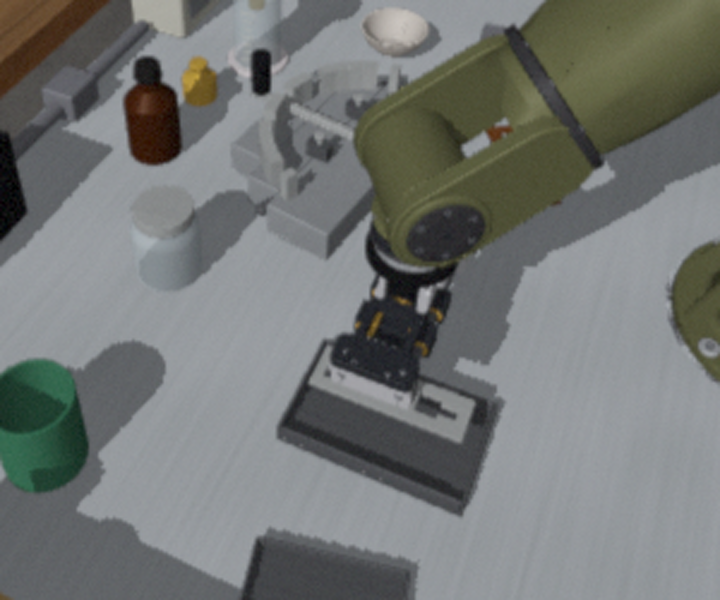

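View pics/t1c.png

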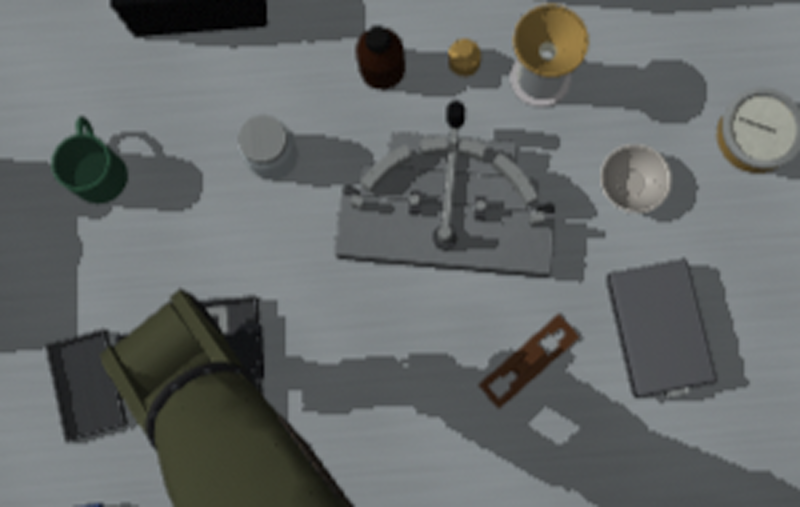

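Request:
servo_tool(
  rows=[
    [0,0,-0.02,0,0,0,-1],
    [0,0,-0.038,0,0,0,-1],
    [0,0,-0.043,0,0,0,-1],
    [0,0,-0.046,0,0,0,-1],
    [0,0,-0.048,0,0,0,-1],
    [0,0,-0.05,0,0,0,-1],
    [0,0,-0.05,0,0,0,-1],
    [0,0,-0.05,0,0,0,-1],
  ],
)

```text
time_s: 9.4
ee_pos: [0.3545, 0.2991, 0.0175]
eef_rot: [-3.14, 0.003, -3.135]
force: [-0.4, 0.6, -2.9]
grip_width: 0.0138
```

Request:
servo_tool(
  rows=[
    [0,0,-0.001,0,0,0,-1],
    [0,0,-0.002,0,0,0,-1],
    [0,0,-0.002,0,0,0,-1],
    [0,0,-0.002,0,0,0,-1],
    [0,0,-0.002,0,0,0,-0.4],
    [0,0,-0.002,0,0,0,-0.3],
    [0,0,-0.002,0,0,0,-0.3],
    [0,0,-0.002,0,0,0,-0.3],
  ],
)

```text
time_s: 10.07
ee_pos: [0.3545, 0.2991, 0.0155]
eef_rot: [-3.14, 0.003, -3.134]
force: [0.6, 0.2, 0.7]
grip_width: 0.0325
```

Request:
servo_tool(
  rows=[
    [0,0,0.02,0,0,0,-0.3],
    [0,0,0.05,0,0,0,-0.3],
    [0,0,0.09,0,0,0,-0.3],
    [0,0,0.13,0,0,0,-0.3],
    [0.03,-0.027,0.16,0,0,0,-0.3],
    [0.06,-0.054,0.16,0,0,0,-0.3],
    [0.09,-0.081,0.16,0,0,0,-0.3],
    [0.12,-0.108,0.16,0,0,0,-0.3],
  ],
)

```text
time_s: 10.73
ee_pos: [0.4734, 0.192, 0.1765]
eef_rot: [-3.141, 0.004, -3.134]
force: [0.3, 0.3, -0.1]
grip_width: 0.0329
```

Run:
```python
from m import *
cv2.imwrite('pics/s2.png',s['image'][:,:,::-1]); 
a=s['image'][150:400,200:500,::-1]; cv2.imwrite('pics/s2c.png',cv2.resize(a,(720,600),interpolation=cv2.INTER_CUBIC))
a=t['image'][140:330,160:460,::-1]; cv2.imwrite('pics/t2c.png',cv2.resize(a,(800,507),interpolation=cv2.INTER_CUBIC))
for nm,p,b in(('top',t,(322,170,340,195)),('side',s,(295,155,325,200))):
    X,u,v,im=pts(p,b); m=(X[:,2]>.112)&(X[:,2]<.135)&(X[:,0]>.62)&(X[:,0]<.7)&(im.mean(1)<50);Y=X[m]; print('knob',m.sum(),Y.mean(0) if len(Y) else 0)
for nm,p in(('top',t),('side',s)):
    print([(round(d['p'],2),at_z(p,*(np.array(d['at'])*[640,400]),.027)[:2].round(4).tolist()) for d in cams.place_of(p,'keeper_handle')[:3]])
```

```text
knob 31 [ 0.6598 -0.0535  0.1213]
knob 36 [ 0.659  -0.0447  0.1194]
[(0.79, [0.3267, -0.1299]), (0.61, [0.3541, 0.2904])]
[(0.89, [0.3192, -0.1044]), (0.62, [0.3621, 0.2996]), (0.42, [0.3497, 0.3147])]
```

View pics/s2c.png

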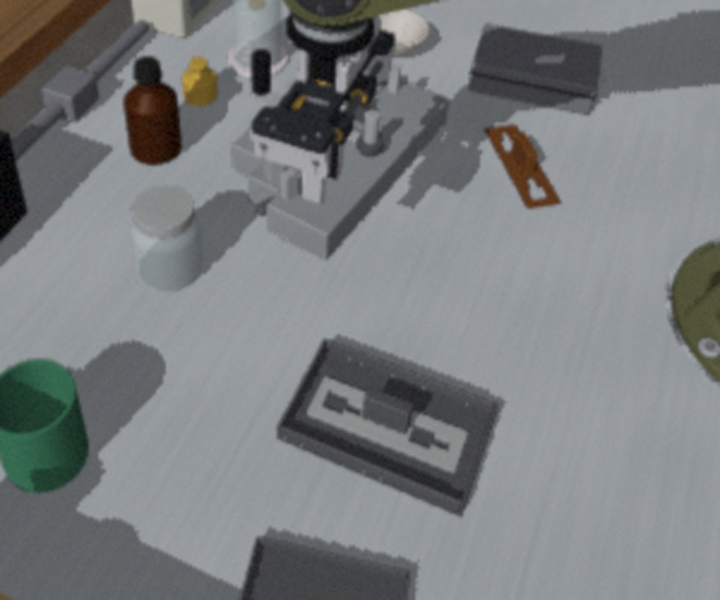

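View pics/t2c.png

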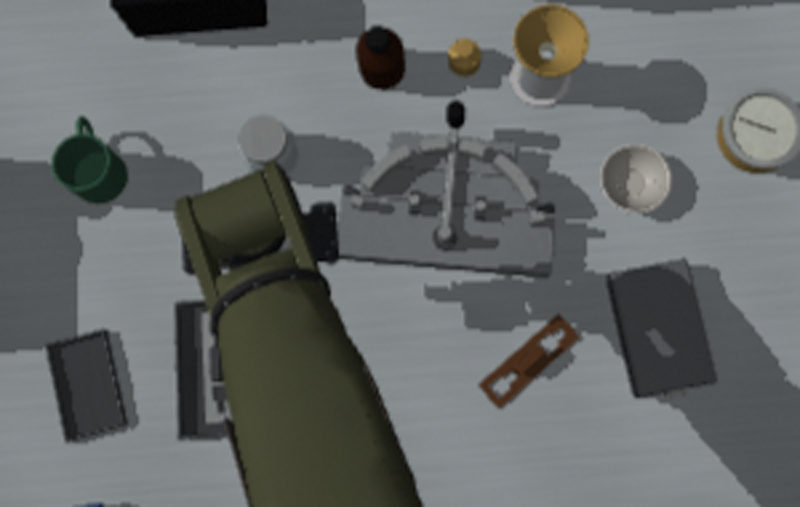

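Request:
servo_tool(
  rows=[
    [0.187,-0.241,0,0,0,-0.18,0.25],
    [0.187,-0.241,0,0,0,-0.18,0.25],
    [0.187,-0.241,0,0,0,-0.18,0.25],
    [0.187,-0.241,0,0,0,-0.18,0.25],
    [0.187,-0.241,0,0,0,-0.18,0.25],
    [0.187,-0.241,0,0,0,-0.18,0.25],
    [0.187,-0.241,0,0,0,-0.18,0.25],
    [0.187,-0.241,0,0,0,-0.18,0.25],
  ],
)

```text
time_s: 11.6
ee_pos: [0.6607, -0.0509, 0.1745]
eef_rot: [-3.139, 0.002, 2.966]
force: [0.3, 0.0, -0.5]
grip_width: 0.0586
```

Down to z 0.089 and close gently on the knob.

Request:
servo_tool(
  rows=[
    [0,0.001,-0.03,0,0,0,0.25],
    [0,0.001,-0.06,0,0,0,0.25],
    [0,0.001,-0.085,0,0,0,0.25],
    [0,0.001,-0.085,0,0,0,0.25],
    [0,0.001,-0.085,0,0,0,-1],
    [0,0.001,-0.085,0,0,0,-1],
    [0,0.001,-0.085,0,0,0,-1],
    [0,0.001,-0.085,0,0,0,-1],
  ],
  newtons=30,
)

```text
time_s: 12.27
ee_pos: [0.6614, -0.0496, 0.0915]
eef_rot: [-3.14, 0.004, 2.966]
force: [-0.1, 0.0, 0.1]
grip_width: 0.0357
```

Request:
servo_tool(
  rows=[
    [0,0,-0.002,0,0,0,-1],
    [0,0,-0.002,0,0,0,-1],
    [0,0,-0.002,0,0,0,-1],
    [0,0,-0.002,0,0,0,-1],
    [0,0,-0.002,0,0,0,-1],
    [0,0,-0.002,0,0,0,-1],
    [0,0,-0.002,0,0,0,-1],
    [0,0,-0.002,0,0,0,-1],
  ],
  newtons=35,
)

```text
time_s: 12.93
ee_pos: [0.6619, -0.0497, 0.0899]
eef_rot: [-3.14, 0.006, 2.966]
force: [5.2, -0.8, 2.4]
grip_width: 0.0252
```

Request:
servo_tool(
  rows=[
    [0,0,0.006,0,0,0,-1],
    [0,0,0.013,0,0,0,-1],
    [0,0,0.02,0,0,0,-1],
    [0,0,0.027,0,0,0,-1],
    [0,0,0.034,0,0,0,-1],
    [0,0,0.041,0,0,0,-1],
    [0,0,0.041,0,0,0,-1],
    [0,0,0.041,0,0,0,-1],
  ],
)

```text
time_s: 13.6
ee_pos: [0.6618, -0.0497, 0.1313]
eef_rot: [-3.14, 0.006, 2.966]
force: [-3.6, 1.5, -3.3]
grip_width: 0.0252
```

Request:
servo_tool(
  rows=[
    [-0.0023,-0.0112,0,0,0,-0.07,-1],
    [-0.0055,-0.0223,0,0,0,-0.14,-1],
    [-0.0094,-0.0331,0,0,0,-0.209,-1],
    [-0.0141,-0.0436,0,0,0,-0.279,-1],
    [-0.0195,-0.0538,0,0,0,-0.349,-1],
    [-0.0256,-0.0636,0,0,0,-0.419,-1],
    [-0.0256,-0.0636,0,0,0,-0.419,-1],
    [-0.0256,-0.0636,0,0,0,-0.419,-1],
  ],
)

```text
time_s: 14.27
ee_pos: [0.6364, -0.1134, 0.1314]
eef_rot: [-3.14, 0.006, 2.548]
force: [0.1, 1.0, -3.4]
grip_width: 0.0252
```

Run:
```python
from h import *
s=snap('side','s3.png');t=snap('top','t3.png')
a=s['image'][100:250,230:430,::-1]; cv2.imwrite('pics/s3c.png',cv2.resize(a,(800,600),interpolation=cv2.INTER_CUBIC))
a=t['image'][140:250,270:430,::-1]; cv2.imwrite('pics/t3c.png',cv2.resize(a,(800,550),interpolation=cv2.INTER_CUBIC))
```

```text
(no output)
```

View pics/s3c.png

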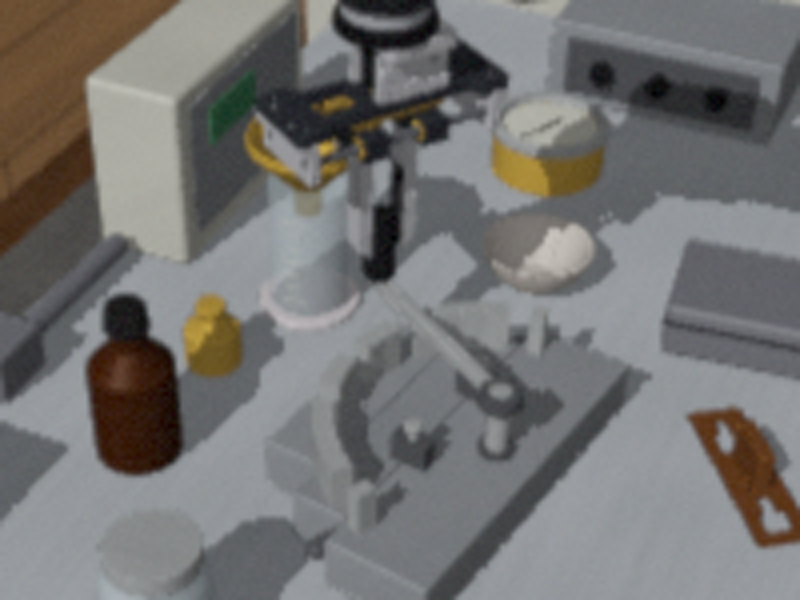

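View pics/t3c.png

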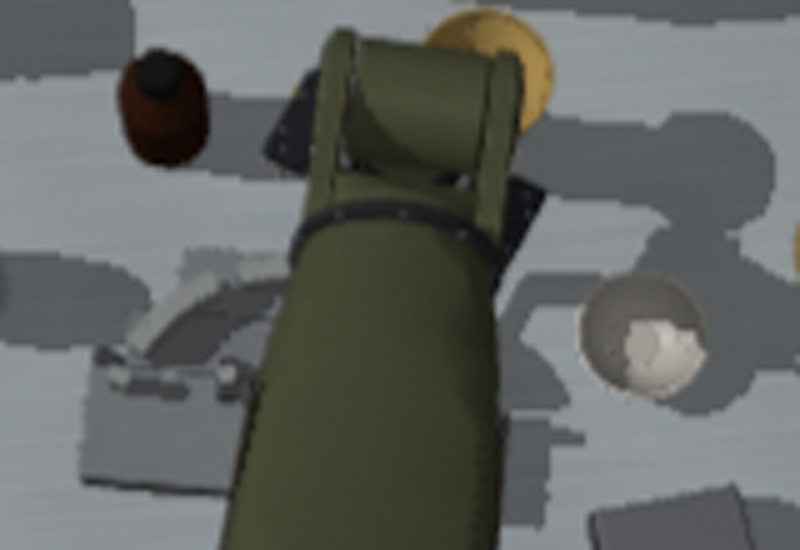

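Request:
servo_tool(
  rows=[
    [0,0,-0.003,0,0,0,-1],
    [0,0,-0.006,0,0,0,-1],
    [0,0,-0.009,0,0,0,-1],
    [0,0,-0.012,0,0,0,-1],
    [0,0,-0.014,0,0,0,-1],
    [0,0,-0.016,0,0,0,-1],
    [0,0,-0.018,0,0,0,-1],
    [0,0,-0.02,0,0,0,-1],
  ],
)

```text
time_s: 15.03
ee_pos: [0.6367, -0.1129, 0.1113]
eef_rot: [-3.14, 0.007, 2.549]
force: [1.1, 1.8, -3.0]
grip_width: 0.0256
```

Request:
servo_tool(
  rows=[
    [0,0,-0.003,0,0,0,-1],
    [0,0,-0.006,0,0,0,-1],
    [0,0,-0.009,0,0,0,-1],
    [0,0,-0.012,0,0,0,-1],
    [0,0,-0.015,0,0,0,-1],
    [0,0,-0.018,0,0,0,-1],
    [0,0,-0.0205,0,0,0,-1],
    [0,0,-0.0205,0,0,0,-1],
  ],
)

```text
time_s: 15.7
ee_pos: [0.637, -0.1131, 0.0908]
eef_rot: [-3.14, 0.008, 2.549]
force: [1.5, -1.8, -0.3]
grip_width: 0.0253
```

Request:
servo_tool(
  rows=[
    [0,0,-0.001,0,0,0,0.1],
    [0,0,-0.001,0,0,0,0.1],
    [0,0,-0.001,0,0,0,0.1],
    [0,0,0.01,0,0,0,0.1],
    [0,0,0.03,0,0,0,0.1],
    [0,0,0.06,0,0,0,0.1],
    [0,0,0.09,0,0,0,0.1],
    [0,0,0.12,0,0,0,0.1],
  ],
)

```text
time_s: 16.37
ee_pos: [0.6368, -0.113, 0.2133]
eef_rot: [-3.14, 0.008, 2.549]
force: [0.3, 0.3, 0.1]
grip_width: 0.0517
```

Request:
servo_tool(
  rows=[
    [-0.04,0,0.02,0,0,0,0.1],
    [-0.08,0,0.02,0,0,0,0.1],
    [-0.12,0,0.02,0,0,0,0.1],
    [-0.16,0,0.02,0,0,0,0.1],
    [-0.2,0,0.02,0,0,0,0.1],
    [-0.24,0,0.02,0,0,0,0.1],
    [-0.25,-0.03,0.02,0,0,0,0.1],
    [-0.25,-0.06,0.02,0,0,0,0.1],
  ],
)

```text
time_s: 17.03
ee_pos: [0.3848, -0.1729, 0.2352]
eef_rot: [-3.14, 0.011, 2.551]
force: [0.6, 1.0, -0.4]
grip_width: 0.0519
```

Run:
```python
from m import *
a=s['image'][100:350,200:500,::-1]; cv2.imwrite('pics/s4c.png',cv2.resize(a,(720,600),interpolation=cv2.INTER_CUBIC))
a=t['image'][140:330,160:460,::-1]; cv2.imwrite('pics/t4c.png',cv2.resize(a,(800,507),interpolation=cv2.INTER_CUBIC))
for nm,p,b in(('top',t,(335,170,365,210)),('side',s,(305,140,345,190))):
    X,u,v,im=pts(p,b); m=(X[:,2]>.055)&(np.hypot(X[:,0]-.637,X[:,1]+.113)<.03)&(im.mean(1)<60);Y=X[m]; print('knob',m.sum(),Y.mean(0),Y.max(0),Y.min(0))
for nm,p in(('top',t),('side',s)):
    print(nm,[(round(d['p'],2),at_z(p,*(np.array(d['at'])*[640,400]),.027)[:2].round(4).tolist()) for d in cams.place_of(p,'keeper_handle')[:3]],[(round(d['p'],2),at_z(p,*(np.array(d['at'])*[640,400]),.084)[:2].round(4).tolist()) for d in cams.place_of(p,'cylinder_center')[:2]],[(round(d['p'],2),at_z(p,*(np.array(d['at'])*[640,400]),.093)[:2].round(4).tolist()) for d in cams.place_of(p,'lever_knob')[:2]])
```

```text
knob 55 [ 0.6326 -0.1138  0.1089] [ 0.6459 -0.1028  0.128 ] [ 0.6251 -0.1261  0.0651]
knob 128 [ 0.6359 -0.1046  0.0992] [ 0.6505 -0.0972  0.1233] [ 0.6263 -0.1206  0.0672]
top [(0.76, [0.3624, 0.3047])] [(0.69, [0.734, -0.2003])] [(0.55, [0.3387, 0.2728]), (0.48, [0.6285, -0.1244])]
side [(0.95, [0.3567, 0.3029]), (0.67, [0.3223, -0.1082])] [(0.71, [0.7256, -0.1734]), (0.38, [0.6436, -0.1224])] [(0.62, [0.6398, -0.1151])]
```

View pics/s4c.png

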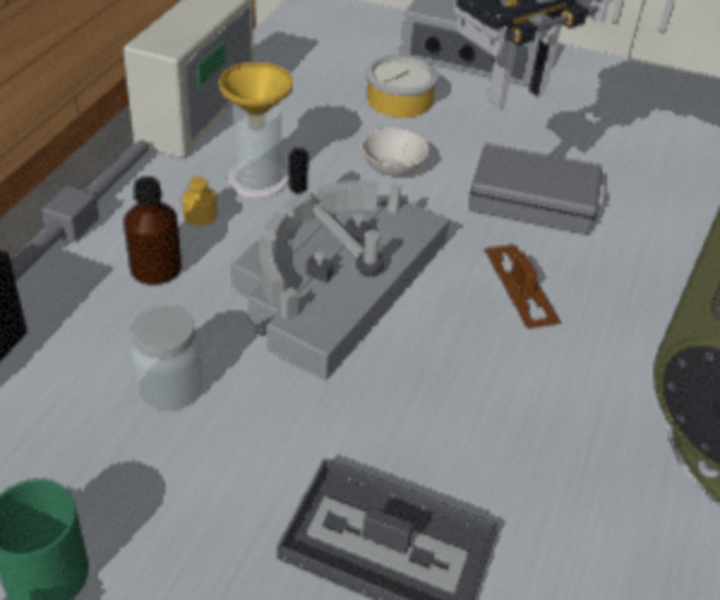

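View pics/t4c.png

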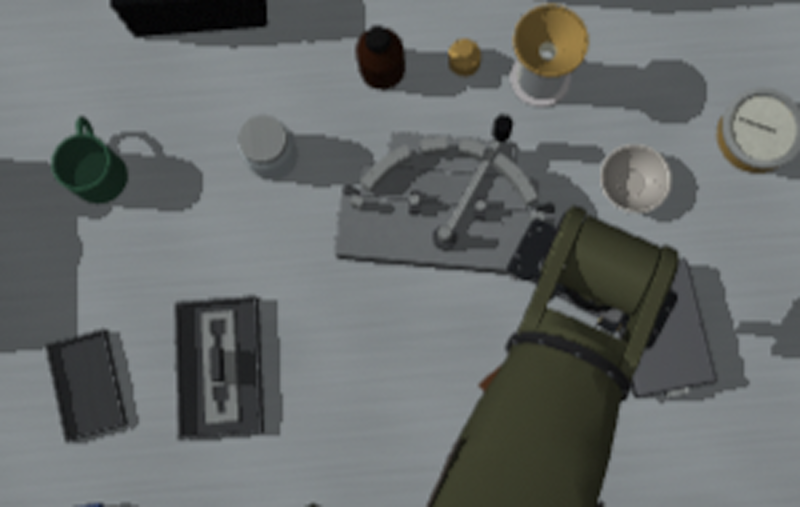

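```bash
python3 -c "
from station import ctrl,hand_in
print(ctrl.get_obs()['force'],ctrl.get_obs()['time_s']); print(hand_in())"
```

```text
[-0.00165482 -0.37510921 -0.03194239] 17.4333
the job is handed in; nothing more can be done
None
```

I handed the job in at 17.4 s, with both parts of the task done as far as my checks can show; the hand-in itself gave no verdict.

- **Keeper plate:** I slid it 22 mm along its +y, lifted it off the studs, and laid it in the larger metal tray. In the last pictures it lies flat, handle up and lengthwise. The handle is within about 10 mm of the tray centre.
- **Lever:** I lifted it about 41 mm, swung it 24° over the teeth, and lowered it into the notch facing the funnel cylinder. Its knob top reads 0.123 m, the same as when it was parked, so it is fully down.
- **Knob to cylinder:** The knob is at about (0.636, -0.11) m and the cylinder at about (0.73, -0.187) m. That puts them roughly 115–125 mm apart, against a limit of 131 mm.
- **Other objects:** In the pictures, the cylinder and the neighbouring things look unmoved. I judged this by eye and did not measure each one.
- **Robot:** The gripper was clear of everything at hand-in, with the force reading close to zero.

Nothing failed. The two cameras disagreed by about 10 mm on the knob position, and by up to about 27 mm on the cylinder position. Both are rough network or depth estimates.

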